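Take a snap gauge off its display peg and stand it in the rack

ROBOT

A 6-joint arm with a two-finger parallel gripper is mounted at the origin on the work surface. World frame = base frame: x ahead of the robot, y to its left, z up, the work surface at z = 0. Lengths are in m, angles in rad, forces in N, time in s.
With the tool pointing down it reaches from about 0.375 to 0.975 m from the base axis. Payload 3.8 kg.
Tool frame: the origin (TCP) lies midway between the tips of the shut fingers; the grasp point (between the pads) lies 19 mm behind it; z points along the fingers, y is the direction in which the jaws open and shut (so a half turn about z gives the same grasp; the last joint's range is limited). The gripper opens to 85 mm and grips with 20 to 120 N. Pads are 22 mm wide; open, the fingers measure 114 mm over their backs; the gripper's body (76 mm by 85 mm) begins 54 mm behind the grasp point. The pads swing forward as they close: fully open they stand 13 mm farther back than shut.
Start: joints at [-1.244, 0.264, 1.604, -0, 1.274, -0.037], TCP at [0.24, -0.631, 0.231] pointing down, gripper open.
Joint ranges: [-2.63, 2.63], [-0.94, 2.18], [0.31, 2.57], [-1.31, 4.45], [0, 2.66], [-2.55, 2.55]. Speed limits (rad/s): [2.57, 2.57, 3.14, 3.14, 3.14, 3.14].

INTERFACE

Orientations are given as a rotation vector (axis times angle).
In Python, from workcell import bot gives the robot as it stands. The module is installed in compiled form; this text tells all that it offers.
- The arm moves only by the tool play_rows, never from a script. Its argument "series" is a list of rows, each an object with "translation": the shift along the tool's x, y, z in m, a list of three; "spin": the turn about the tool's z in units of 5 degrees (1.0 is 5 degrees). In form: [{"translation": [dx, dy, dz], "spin": spin}, ...]. A call has 1 to 5 rows; each row shifts and turns the commanded pose from where the row before left it, along the tool's axes as they then stand; what a row does not reach is not made up. A row lasts 1/10 s, in which the tool goes at most 50 mm and 8.59 degrees, less where a joint would pass 70% of its speed; a pose out of reach is approached as far as the arm can. A call is refused whole if a number of a shift passes 0.05 or a number of a turn 1, either way. A call with a gripper value outside its range is refused whole. "jaw" is the gripper's target within -1 to 1 (fully open at 1, half-way at 0, shut at -1), set as the call begins (left out, the last holds). The fingers move at their own pace and stop on an object; "force" is the grip in N (left out, the last holds). Time passes only in rows, so rows that do not move let the fingers close. It gives the time, the measured TCP pose, the force and the opening at its end, in the units of the state.
- bot.read_state(): the state, without advancing time (a new reading comes with each control period).
- bot.read_camera(name): name is "scene" or "top"; returns the picture (480x640x3 uint8, blue, green, red); there is no depth.
- bot.get_calibration(name): a dict with "fov_y" (degrees; the focal length in pixels is half the picture's height over the tangent of half this angle, whatever the lens; pixels are square), "cx", "cy" (the principal point, pixels), "R" (3x3) and "t" (3): a world point X has camera coordinates R X + t. Camera axes: x right, y down, z forward; pixel columns grow to the right and rows downward; lengths in m; the calibration is good to about 2 mm. A picture is of the moment at which its call begins. get_calibration takes no time and is no camera call.
- bot.finish_job(): hands the job in, once; it reports no verdict.
The state is a dict: "time": time; "q": joint angles; "joint_vel": joint speeds; "joint_torque": joint torques, N m; "tool_pos": TCP position; "tcp_rot": TCP orientation; "wrist_force": force on the tool from outside, world axes, zero at the start; "torque": the same for the moment, N m; "width": opening from 0.0 (shut) to 1.0 (fully open).
Only numpy, scipy, OpenCV 4.12 (cv2) and the standard library are available. Lean on these libraries where they do the work, as an engineer would, in place of code of your own. Each camera call takes 0.05 s, during which the arm holds its last target. There are 200 camera calls.

TASK

Take the steel snap gauge off the peg of its stand: draw it out along the peg and lift its handle end just as the upturned tip asks, feeling your way so that gauge and peg are never strained (keep the force between them below about 6 N; the thin peg is somewhat bent, each time differently). Then stand the gauge upright, prongs down and fully home, in the empty slot of the wooden rack and let go. Leave the other things where they are.

Things in the scene. Friction and masses are not known exactly. Their poses are not given: they have to be found in the camera images.
- stand: Display stand, fixed. Origin: centre of the underside of its 170 x 120 x 14 mm base; x axis from the peg's tip back to the post, z up. At x = +50 to +80 mm a grey post 36 mm wide (y), top at z = 156 mm, carries a thin round wire peg that points along -x and ends in an upturned tip. At most about 6 N may act between gauge and stand.
- peg_root (a point): Root of the wire peg (diameter 4 mm), at x = +40, z = 150 mm of the stand; same axes. Outward (-x): straight run, 60 to 90 mm, then the upturned tip, 44 mm. It is not reported how it is bent and set: the run slopes 5 deg down to 5 deg up; the tip is bent up by a further 15 to 50 deg. It is sprung: it gives 1 mm up or down per 5 N.
- gauge_mid (a point): Snap gauge, point half-way up (86.5 mm above its foot). Flat steel plate 3 mm thick (its x), 64 mm wide (y), 173 mm tall (z), 130 to 210 g. From the foot up: two prongs 36 mm tall, 20 mm wide, 24 mm apart; body to 91 mm; hole; handle 30 mm wide. It hangs by its hole on the straight run, at about x = +16 mm of the stand, its x axis along the stand's x. Both faces are alike.
- gauge_hole (a point): Centre of the gauge's hanging hole, 97 mm above the foot; same axes as gauge_mid. The hole is 16 mm wide and 12 mm high, upper corners chamfered, closed all round; its top edge rests on the wire.
- gauge_grip (a point): Point to grip on the gauge's handle, 160 mm above the foot, 13 mm below the top; same axes. The top 44 mm of the handle carry black scales 26 mm wide (y), 9 mm thick overall (x). Grip from above across the thickness; fingertips should stay 30 mm above the hole so that they clear the upturned tip.
- gauge_foot (a point): Middle of the gauge's underside, between the prong ends; same axes.
- rack: Wooden gauge rack, fixed, 150 (x) x 100 (y) x 45 mm high, origin: centre of its underside. Two slots along its y, 72 mm long (y), 30 mm deep, with 3 mm lead-in chamfers: at x = -36 mm the empty one, 7 mm wide (x), and at x = +36 mm one of 8.5 mm that holds another, shorter gauge.
- slot_floor (a point): Centre of the floor of the empty slot, 15 mm above the table; same axes as the rack. The mouth is 30 mm higher.
- blank: Bystander: a shorter aluminium gauge, 50 mm wide, 75 mm tall, 6 mm thick, round at the top, standing in the other slot of the rack. Origin under its centre.
- oil: Bystander: grey oil bottle, 52 mm diameter, 110 mm tall, origin under its centre.
- spanner: Bystander: spanner 170 mm long lying on the bench along its x, origin under its centre.
- hub: Bystander: aluminium cylinder 48 mm diameter, 50 mm tall, origin under its centre.
Not all that is in view belongs to the job. There is more than one size of the stand; the job needs the largest. Leave any yellow look-alike of the part that bears gauge_mid alone.

How it is judged:
By the outcome, as a careful person would: the job done as asked, in the order asked, and still so for the second after the job is handed in, with the robot touching nothing.
It also fails if it takes over 72 s, if anything falls off the work surface, if the arm or the gripper's body presses on something with over 40 N, if the wrist force passes 120 N, or if a joint passes its speed limit or range.

## Working session

There is one attempt and no reset: what is moved stays moved. The work goes in short steps, Python scripts to look and compute and a tool call to move; the robot and the scene stay as the last step left them, time stands still between calls to the robot, and variables do not carry over. Pictures are saved under pics/ and viewed, about 8 in all and at most 12, crops included, and the job is handed in when it is done.

Besides the shell and the picture viewer there is one more tool, called after "Emit:" by a JSON object that holds its "name" and its "arguments", one argument or row to a line. play_rows: Moves the arm, as the interface text tells. Its arguments: {"type":"object","properties":{"series":{"type":"array","items":{"type":"object","properties":{"translation":{"type":"array","items":{"type":"number"}},"spin":{"type":"number"}}}},"jaw":{"type":"number"},"force":{"type":"number"}},"required":["series"]}

```bash
mkdir -p pics; python3 - <<'E'
from workcell import bot
import cv2,numpy as np
s=bot.read_state();print({k:np.round(v,3).tolist() for k,v in s.items()})
for n in("scene","top"):
    c=bot.get_calibration(n);print(n,c)
    cv2.imwrite(f"pics/{n}0.png",bot.read_camera(n))
E
```

```text
{'time': 0.0, 'q': [-1.244, 0.265, 1.605, 0.0, 1.274, -0.037], 'joint_vel': [0.0, 0.0, -0.002, -0.0, -0.002, 0.001], 'joint_torque': [-0.001, -51.513, -36.731, 0.0, 0.013, -0.0], 'tool_pos': [0.24, -0.63, 0.23], 'tcp_rot': [-3.088, -0.568, 0.0], 'wrist_force': [-0.078, -0.586, -0.356], 'torque': [-0.003, -0.024, -0.036], 'width': 1.005}
scene {'fov_y': 55.31765682373859, 'cx': 317.39267106309444, 'cy': 232.87734908615943, 'R': array([[-0.52875061,  0.8486212 ,  0.0162741 ],
       [ 0.5239295 ,  0.34140962, -0.78034438],
       [-0.66777292, -0.40408109, -0.62513823]]), 't': array([ 0.41124863, -0.16473934,  1.36698313])}
top {'fov_y': 49.90518719358954, 'cx': 314.5167666704175, 'cy': 238.7561583909226, 'R': array([[-0.01947402, -0.99980863, -0.00185985],
       [-0.98715481,  0.01952252, -0.15856941],
       [ 0.15857538, -0.00125202, -0.98734608]]), 't': array([-0.07566435,  0.64449437,  1.00288562])}
```

View pics/scene0.png

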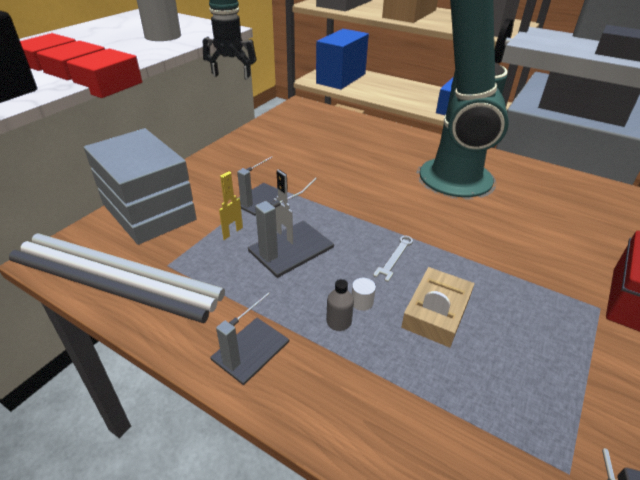

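View pics/top0.png

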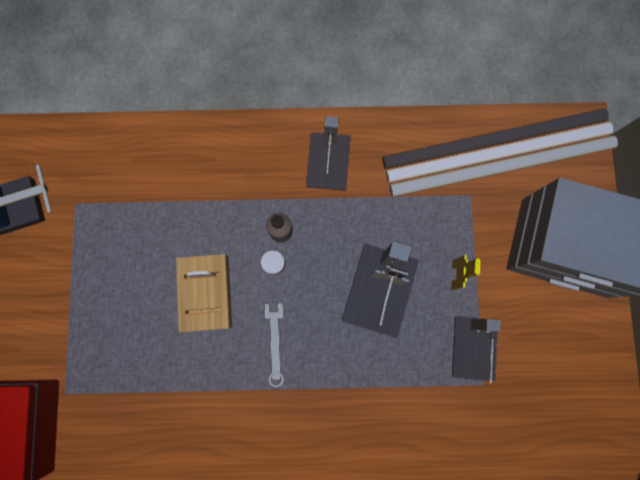

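Top view: stand with the gauge at about (382,290), with the peg pointing down the image toward the robot. The rack is at (203,292) with its empty slot the lower one at (203,311), and the yellow look-alike is at (466,270). Next I zoom in on the stand in both views.

```bash
cat > h.py <<'E'
import numpy as np,cv2
from workcell import bot
def cal(n):
    c=bot.get_calibration(n);f=240/np.tan(np.radians(c["fov_y"]/2));return f,c["cx"],c["cy"],np.array(c["R"]),np.array(c["t"])
def ray(n,u,v):
    f,cx,cy,R,t=cal(n);return -R.T@t,R.T@np.array([(u-cx)/f,(v-cy)/f,1])
def onz(n,u,v,z):
    o,d=ray(n,u,v);return o+d*(z-o[2])/d[2]
def onplane(n,u,v,p,nrm):
    o,d=ray(n,u,v);return o+d*(np.dot(nrm,np.subtract(p,o))/np.dot(nrm,d))
def two(a,b):
    A=[];B=[]
    for n,(u,v) in (("scene",a),("top",b)):
        o,d=ray(n,u,v);d=d/np.linalg.norm(d);P=np.eye(3)-np.outer(d,d);A.append(P);B.append(P@o)
    x=np.linalg.lstsq(np.vstack(A),np.hstack(B),rcond=None)[0];return x,np.linalg.norm(np.vstack(A)@x-np.hstack(B))
def proj(n,X):
    f,cx,cy,R,t=cal(n);p=R@np.asarray(X)+t;return np.array([cx+f*p[0]/p[2],cy+f*p[1]/p[2]])
E
python3 - <<'E'
from h import *
s=cv2.imread("pics/scene0.png");t=cv2.imread("pics/top0.png")
z=lambda im,u,v,w,h,k:cv2.resize(im[v:v+h,u:u+w],None,fx=k,fy=k,interpolation=cv2.INTER_CUBIC)
a=z(s,242,160,100,120,5);b=z(t,335,235,75+10,120,3)
cv2.imwrite("pics/c1.png",a)
b=z(t,338,236,85,105,5);cv2.imwrite("pics/c2.png",b)
for n,im,(u,v,w,h),zz in(("base",t,(338,236,85,105),.014),("rack",t,(165,245,75,95),.045)):
    roi=im[v:v+h,u:u+w]
    hsv=cv2.cvtColor(roi,cv2.COLOR_BGR2HSV)
    if n=="base": m=(roi.max(2)<75)
    else: m=(hsv[...,0]>5)&(hsv[...,0]<30)&(hsv[...,1]>70)
    m=cv2.morphologyEx(m.astype(np.uint8),cv2.MORPH_OPEN,np.ones((3,3)))
    c=max(cv2.findContours(m,0,2)[0],key=cv2.contourArea)+[u,v]
    bx=cv2.boxPoints(cv2.minAreaRect(c));P=np.array([onz("top",*p,zz) for p in bx])
    print(n,bx.round(1).tolist(),P.round(4).tolist(),np.linalg.norm(np.roll(P,-1,0)-P,axis=1).round(4),P.mean(0).round(4))
E
```

```text
base [[340.70001220703125, 320.8999938964844], [365.0, 238.60000610351562], [421.0, 255.1999969482422], [396.70001220703125, 337.3999938964844]] [[0.4762, -0.1391, 0.014], [0.6471, -0.1952, 0.014], [0.6095, -0.3118, 0.014], [0.4404, -0.2531, 0.014]] [0.1798 0.1225 0.179  0.1195] [ 0.5433 -0.2248  0.014 ]
rack [[175.10000610351562, 256.6000061035156], [227.39999389648438, 254.10000610351562], [231.0, 328.70001220703125], [178.6999969482422, 331.20001220703125]] [[0.6126, 0.1976, 0.045], [0.6157, 0.0906, 0.045], [0.4649, 0.0824, 0.045], [0.4621, 0.1869, 0.045]] [0.107  0.151  0.1046 0.151 ] [0.5388 0.1394 0.045 ]
```

View pics/c1.png

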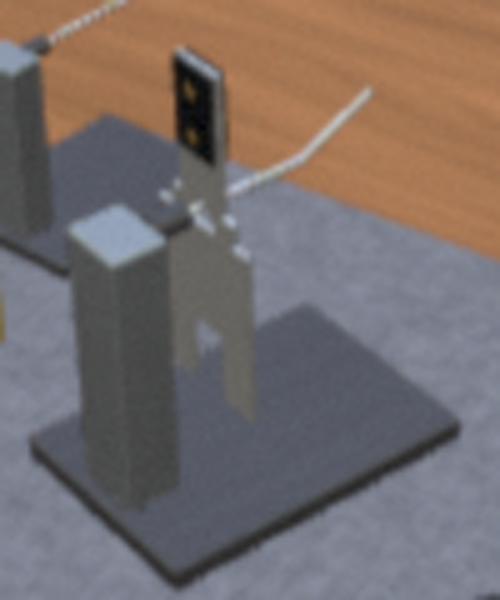

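View pics/c2.png

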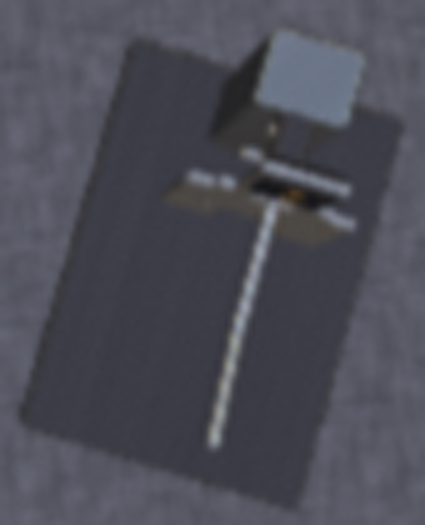

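Scene view: peg bend at about (302,191.6), peg tip at (316,178.4), handle top around (282,172). Top view: peg tip at (380.6,325), handle top edge from (393,268.6) to (407.6,274). I triangulate these next.

```bash
python3 - <<'E'
from h import *
T=lambda x,y:(338+x/5,236+y/5); S=lambda x,y:(242+x/5,160+y/5)
c=np.array([onz("top",*T(*p),.014) for p in((130,38),(20,422),(300,507),(403,115))])
print("base",c.round(4).tolist(),np.linalg.norm(np.roll(c,-1,0)-c,axis=1).round(4))
d=(c[0]-c[1]+c[3]-c[2]);ax=d/np.linalg.norm(d);yy=(c[0]-c[3]+c[1]-c[2]);
print("yaw x",np.degrees(np.arctan2(ax[1],ax[0])),"yaw y-90",np.degrees(np.arctan2(yy[1],yy[0]))-90,"ctr",c.mean(0))
p=np.array([onz("top",*T(*q),.156) for q in((277,28),(365,52),(350,128),(258,98))])
print("post",p.round(4).tolist(),p.mean(0))
cs=[onz("scene",*S(*q),.014) for q in((460,422),(178,570),(32,440))];print("scene base",np.round(cs,4).tolist())
ps=[onz("scene",*S(*q),.156) for q in((68,232),(120,205),(165,240),(115,268))];print("scene post",np.round(ps,4).tolist())
print("tip",two(S(370,92),T(213,445)))
g=[onz("top",*T(*q),.02+.0) for q in()]
for z in(.215,.225,.235):print(z,[onz("top",*T(*q),z).round(4).tolist() for q in((275,163),(348,190))])
print("top",two(S(202,62),T(311,175)))
E
```

```text
base [[0.6364, -0.1927, 0.014], [0.4771, -0.1417, 0.014], [0.4404, -0.2558, 0.014], [0.6014, -0.3064, 0.014]] [0.1673 0.1198 0.1688 0.1189]
yaw x -17.588511722502986 yaw y-90 -17.48514011001646 ctr [ 0.53883375 -0.22414604  0.014     ]
post [[0.6179, -0.2329, 0.156], [0.6084, -0.2647, 0.156], [0.5805, -0.2579, 0.156], [0.5922, -0.2248, 0.156]] [ 0.59974714 -0.24508386  0.156     ]
scene base [[0.4789, -0.1397, 0.014], [0.6347, -0.1931, 0.014], [0.6004, -0.3024, 0.014]]
scene post [[0.6102, -0.2612, 0.156], [0.5822, -0.2549, 0.156], [0.5925, -0.2236, 0.156], [0.6199, -0.2292, 0.156]]
tip (array([ 0.46732944, -0.20098873,  0.17165751]), np.float64(0.0007041715977287945))
0.215 [[0.5624, -0.221, 0.215], [0.5527, -0.2454, 0.215]]
0.225 [[0.5614, -0.2194, 0.225], [0.5518, -0.2436, 0.225]]
0.235 [[0.5604, -0.2179, 0.235], [0.5509, -0.2418, 0.235]]
top (array([ 0.55631229, -0.2300078 ,  0.22288811]), np.float64(0.0027814514219412483))
```

Emit:
{"name": "play_rows", "arguments": {
  "series": [
    {"translation": [0.04,-0.024,-0.03],"spin": -1},
    {"translation": [0.041,-0.02,-0.03],"spin": -1},
    {"translation": [0.043,-0.016,-0.03],"spin": -1},
    {"translation": [0.044,-0.013,0],"spin": -1},
    {"translation": [0.045,-0.009,0],"spin": -1}
  ],
  "jaw": 1,
  "force": 40
}}

```text
time: 0.6
tool_pos: [0.3754, -0.4588, 0.3144]
tcp_rot: [2.89, 1.227, 0.001]
wrist_force: [0.8, -0.3, -1.1]
width: 1.0
```

Emit:
{"name": "play_rows", "arguments": {
  "series": [
    {"translation": [0.046,-0.005,0],"spin": -1},
    {"translation": [0.046,-0.001,0],"spin": -1},
    {"translation": [0.044,0.003,0],"spin": -1},
    {"translation": [0.03,0.005,0],"spin": -1},
    {"translation": [0.02,0.005,0],"spin": -1}
  ]
}}

```text
time: 1.1
tool_pos: [0.4911, -0.3099, 0.3127]
tcp_rot: [-2.554, -1.828, -0.0]
wrist_force: [-0.4, -0.4, 0.1]
width: 1.001
```

```bash
cat >> h.py <<'E'
SC=np.array([.5388,-.2238]);SY=np.radians(-17.5);EX=np.array([np.cos(SY),np.sin(SY)]);EY=np.array([-EX[1],EX[0]])
def toS(X):X=np.asarray(X);d=X[:2]-SC;return np.array([d@EX,d@EY,X[2]])*1000
def fromS(x,y,z):return np.r_[SC+EX*x/1000+EY*y/1000,z/1000]
from scipy.spatial.transform import Rotation as Ro
def goto(P,yaw_y=None,half=True):
    s=bot.read_state();R=Ro.from_rotvec(s["tcp_rot"]).as_matrix();d=R.T@(np.array(P)-s["tool_pos"])
    ty=np.degrees(np.arctan2(R[1,1],R[0,1]));e=None
    if yaw_y is not None:e=-((yaw_y-ty+90)%180-90)/5
    print("pos",np.round(s["tool_pos"],4),"ty",round(ty,2),"zaxis",R[:,2].round(3),"tool d mm",(d*1000).round(1),"spin units",e,"F",np.round(s["wrist_force"],2),"w",round(float(s["width"]),3),"t",s["time"],"q6",s["q"][5])
E
python3 - <<'E'
from h import *
S=lambda x,y:(242+x/5,160+y/5)
n=np.r_[EY,0];p=fromS(0,0,0)
for q in((232,192),(265,176),(300,158),(318,142),(335,126),(370,92)):
    print(q,toS(onplane("scene",*S(*q),p,n)).round(1))
print("tip proj",toS([.4673,-.2010,.1717]))
# gauge handle & plate in scene on plane x=16
p=fromS(16,0,0);n=np.r_[EX,0]
for q in((176,58),(212,165),(250,420),(252,258),(205,235),(180,365)): print(q,toS(onplane("scene",*S(*q),p,n)).round(1))
goto(fromS(16,0,190),-17.5)
E
```

```text
(232, 192) [  3.    0.  150.9]
(265, 176) [-15.4   0.  151.5]
(300, 158) [-35.3  -0.  152.7]
(318, 142) [-45.6   0.  156.8]
(335, 126) [-55.5   0.  161.3]
(370, 92) [-75.9   0.  171.1]
tip proj [-75.04685421   0.24428181 171.7       ]
(176, 58) [ 16.  -19.4 214.6]
(212, 165) [ 16.    3.6 172.4]
(250, 420) [16.  26.1 44.5]
(252, 258) [ 16.   30.3 138.3]
(205, 235) [ 16.   -3.4 131.8]
(180, 365) [ 16.  -27.3  43.6]
pos [ 0.4911 -0.3099  0.3127] ty -18.82 zaxis [-0.     0.001 -1.   ] tool d mm [ 97.1  33.5 122.7] spin units -0.2648791911278693 F [-0.35 -0.36  0.15] w 1.001 t 1.1 q6 -0.27763017086365566
```

Emit:
{"name": "play_rows", "arguments": {
  "series": [
    {"translation": [0.033,0.012,0],"spin": -0.26},
    {"translation": [0.033,0.012,0],"spin": 0},
    {"translation": [0.03,0.01,0.0],"spin": 0},
    {"translation": [0,0,0.03],"spin": 0},
    {"translation": [0,0,0],"spin": 0}
  ],
  "jaw": 1
}}

```text
time: 1.6
tool_pos: [0.5505, -0.2297, 0.2784]
tcp_rot: [-2.532, -1.848, 0.006]
wrist_force: [0.1, 0.7, -0.2]
width: 1.002
```

```bash
python3 - <<'E'
from h import *
goto(fromS(17,-.3,190),-17.5)
a=bot.read_camera("scene")[110:230,220:350];b=bot.read_camera("top")[210:340,330:450]
cv2.imwrite("pics/d.png",np.hstack([cv2.resize(a,(390,360),interpolation=2),cv2.resize(b,(390,422),interpolation=2)[:360]]))
E
```

```text
pos [ 0.5505 -0.2297  0.2784] ty -17.74 zaxis [-0.008  0.003 -1.   ] tool d mm [ 1.7  4.8 88.4] spin units -0.04852049714924078 F [ 0.08  0.66 -0.18] w 1.002 t 1.6 q6 -0.1272574352244689
```

View pics/d.png

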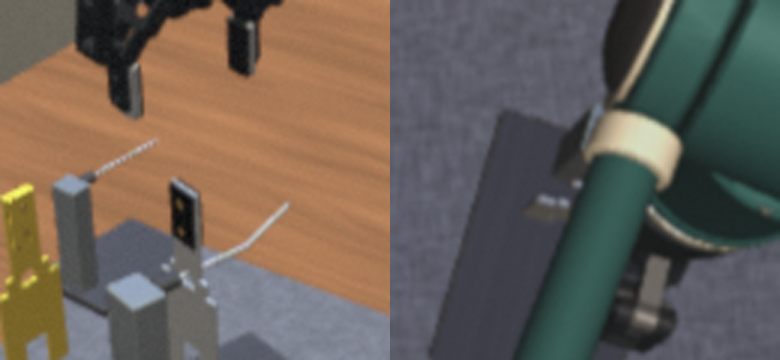

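Left panel: the open fingers straddle the handle from above, finger midpoint about (185,80) and handle top about (185,185), all clear.

Emit:
{"name": "play_rows", "arguments": {
  "series": [
    {"translation": [0,0,0.03],"spin": 0},
    {"translation": [0,0,0.02],"spin": 0},
    {"translation": [0,0,0],"spin": 0},
    {"translation": [0,0,0],"spin": 0}
  ]
}}

```text
time: 2.1
tool_pos: [0.5524, -0.2326, 0.2342]
tcp_rot: [2.54, 1.848, 0.0]
wrist_force: [-0.6, 0.3, 0.3]
width: 1.001
```

```bash
python3 - <<'E'
from h import *
goto(fromS(17,-.3,190),-17.5)
E
```

```text
pos [ 0.5524 -0.2326  0.2342] ty -17.92 zaxis [ 0. -0. -1.] tool d mm [ 4.   1.3 44.2] spin units -0.08385940758752781 F [-0.57  0.32  0.28] w 1.001 t 2.1 q6 -0.12726779712089295
```

Emit:
{"name": "play_rows", "arguments": {
  "series": [
    {"translation": [0.004,0.001,0.02],"spin": -0.08},
    {"translation": [0,0,0.024],"spin": 0},
    {"translation": [0,0,0],"spin": 0},
    {"translation": [0,0,0],"spin": 0}
  ],
  "jaw": 0,
  "force": 30
}}

```text
time: 2.5
tool_pos: [0.5552, -0.2288, 0.1907]
tcp_rot: [2.532, 1.857, 0.001]
wrist_force: [-0.1, -0.3, 0.3]
width: 0.497
```

```bash
python3 - <<'E'
from h import *
goto(fromS(17,-.3,190),-17.5)
a=bot.read_camera("scene")[130:230,240:340]
cv2.imwrite("pics/e.png",cv2.resize(a,(600,600),interpolation=2))
E
```

```text
pos [ 0.5552 -0.2288  0.1907] ty -17.48 zaxis [ 0.001 -0.001 -1.   ] tool d mm [-0.4 -0.1  0.7] spin units 0.004415018598649567 F [-0.1  -0.26  0.3 ] w 0.497 t 2.5 q6 -0.1273916925516509
```

View pics/e.png

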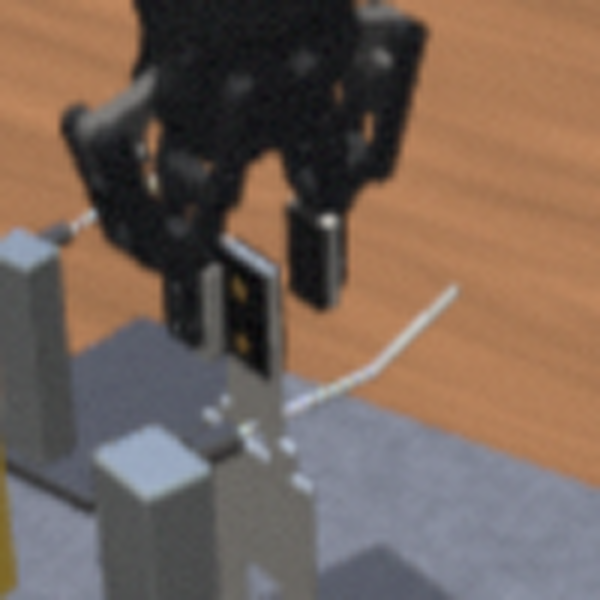

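The gauge handle at about (250,305) sits roughly centred between the half-open fingers at (190,310) and (320,265), so I close.

Emit:
{"name": "play_rows", "arguments": {
  "series": [
    {"translation": [0,0,0],"spin": 0},
    {"translation": [0,0,0],"spin": 0},
    {"translation": [0,0,0],"spin": 0},
    {"translation": [0,0,0],"spin": 0}
  ],
  "jaw": -1,
  "force": 20
}}

```text
time: 2.95
tool_pos: [0.5554, -0.2287, 0.1903]
tcp_rot: [2.531, 1.857, 0.002]
wrist_force: [-0.1, -0.2, 2.1]
width: 0.102
```

Emit:
{"name": "play_rows", "arguments": {
  "series": [
    {"translation": [0,0,0],"spin": 0},
    {"translation": [0,0,0],"spin": 0},
    {"translation": [0,0,0],"spin": 0}
  ],
  "force": 40
}}

```text
time: 3.25
tool_pos: [0.5553, -0.2286, 0.1899]
tcp_rot: [2.531, 1.858, 0.001]
wrist_force: [1.7, -1.5, 3.3]
width: 0.092
```

Emit:
{"name": "play_rows", "arguments": {
  "series": [
    {"translation": [0,0,-0.001],"spin": 0},
    {"translation": [0,0,0],"spin": 0},
    {"translation": [0,0,0],"spin": 0}
  ]
}}

```text
time: 3.55
tool_pos: [0.555, -0.2285, 0.1903]
tcp_rot: [2.532, 1.858, 0.001]
wrist_force: [3.1, -1.9, 2.3]
width: 0.095
```

Emit:
{"name": "play_rows", "arguments": {
  "series": [
    {"translation": [0,0,-0.001],"spin": 0},
    {"translation": [0,0,0],"spin": 0},
    {"translation": [0,0,0],"spin": 0}
  ]
}}

```text
time: 3.85
tool_pos: [0.5542, -0.2281, 0.1907]
tcp_rot: [-2.532, -1.858, 0.001]
wrist_force: [2.2, 0.3, 1.4]
width: 0.097
```

Emit:
{"name": "play_rows", "arguments": {
  "series": [
    {"translation": [0,0,-0.001],"spin": 0},
    {"translation": [0,0,0],"spin": 0},
    {"translation": [0,0,0],"spin": 0}
  ]
}}

```text
time: 4.15
tool_pos: [0.5538, -0.2279, 0.1914]
tcp_rot: [-2.531, -1.857, 0.002]
wrist_force: [1.5, 0.5, -0.4]
width: 0.096
```

Emit:
{"name": "play_rows", "arguments": {
  "series": [
    {"translation": [0,0,-0.001],"spin": 0},
    {"translation": [0,0,0],"spin": 0},
    {"translation": [0,0,0],"spin": 0}
  ]
}}

```text
time: 4.45
tool_pos: [0.5543, -0.2281, 0.1928]
tcp_rot: [-2.532, -1.858, 0.001]
wrist_force: [-0.0, -0.6, -1.7]
width: 0.095
```

Emit:
{"name": "play_rows", "arguments": {
  "series": [
    {"translation": [0,0,-0.001],"spin": 0},
    {"translation": [0,0,0],"spin": 0},
    {"translation": [0,0,0],"spin": 0}
  ]
}}

```text
time: 4.75
tool_pos: [0.5546, -0.2283, 0.1942]
tcp_rot: [-2.533, -1.859, -0.0]
wrist_force: [0.2, -0.5, -1.6]
width: 0.096
```

Emit:
{"name": "play_rows", "arguments": {
  "series": [
    {"translation": [0,0,-0.001],"spin": 0},
    {"translation": [0,0,0],"spin": 0},
    {"translation": [0,0,0],"spin": 0}
  ]
}}

```text
time: 5.05
tool_pos: [0.5547, -0.2283, 0.1953]
tcp_rot: [2.533, 1.859, 0.0]
wrist_force: [0.6, -0.9, -2.1]
width: 0.098
```

```bash
python3 - <<'E'
from h import *
goto(fromS(17,-.3,190),-17.5);print(bot.read_state()["torque"])
a=bot.read_camera("scene")[130:250,240:340]
cv2.imwrite("pics/f.png",cv2.resize(a,(500,600),interpolation=2))
goto(fromS(17,-.3,190),-17.5)
E
```

```text
pos [ 0.5547 -0.2283  0.1953] ty -17.46 zaxis [ 0. -0. -1.] tool d mm [-0.8  0.5  5.3] spin units 0.008617128960599985 F [ 0.61 -0.89 -2.08] w 0.098 t 5.05 q6 -0.12735945330263726
[ 0.00629852 -0.03529891 -0.02622329]
pos [ 0.5546 -0.2283  0.1952] ty -17.45 zaxis [ 0. -0. -1.] tool d mm [-0.8  0.5  5.2] spin units 0.00951527788110127 F [-0.06 -0.43 -1.14] w 0.097 t 5.1 q6 -0.12738204806864978
```

View pics/f.png

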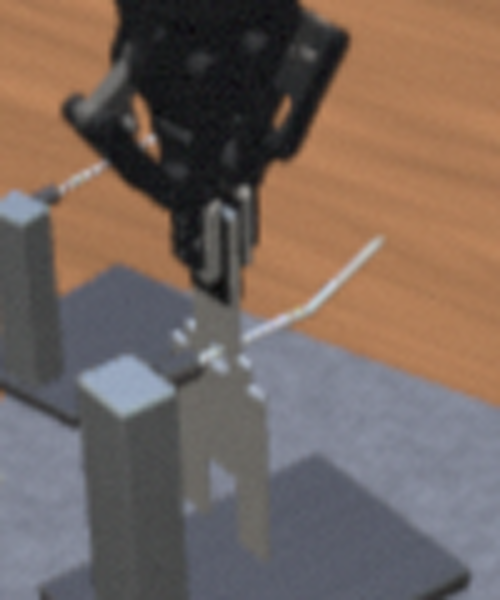

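Free of the peg now: Fz is about −1.7 N, the gauge's weight. In the picture the gauge hangs plumb and the wire passes through its hole at about (212,352). Peg model: the run rises about 2°, the bend is at stand x −35, and the tip rises about 25° to x −75.5. I draw out along the run.

Emit:
{"name": "play_rows", "arguments": {
  "series": [
    {"translation": [0,-0.008,-0.0006],"spin": 0},
    {"translation": [0,-0.01,-0.0006],"spin": 0},
    {"translation": [0,-0.01,-0.0005],"spin": 0},
    {"translation": [0,0,0],"spin": 0},
    {"translation": [0,0,0],"spin": 0}
  ]
}}

```text
time: 5.6
tool_pos: [0.5276, -0.2198, 0.1971]
tcp_rot: [2.532, 1.858, 0.001]
wrist_force: [1.4, -0.7, -2.4]
width: 0.098
```

Emit:
{"name": "play_rows", "arguments": {
  "series": [
    {"translation": [0,-0.01,-0.0004],"spin": 0},
    {"translation": [0,-0.01,-0.0004],"spin": 0},
    {"translation": [0,0,0],"spin": 0},
    {"translation": [0,0,0],"spin": 0}
  ]
}}

```text
time: 6.0
tool_pos: [0.5086, -0.2138, 0.1978]
tcp_rot: [2.533, 1.858, 0.0]
wrist_force: [0.1, 0.7, -0.8]
width: 0.098
```

```bash
python3 - <<'E'
from h import *
p=bot.read_state()["tool_pos"];print(toS(p));goto(fromS(-35,0,198),-17.5)
a=bot.read_camera("scene")[130:250,240:340]
cv2.imwrite("pics/g.png",cv2.resize(a,(500,600),interpolation=2))
E
```

```text
[-31.7612645    0.42988971 197.77250491]
pos [ 0.5086 -0.2138  0.1978] ty -17.46 zaxis [ 0. -0. -1.] tool d mm [-0.4 -3.2 -0.2] spin units 0.007732494231015607 F [ 0.13  0.71 -0.79] w 0.098 t 6.0 q6 -0.13841569159302725
```

View pics/g.png

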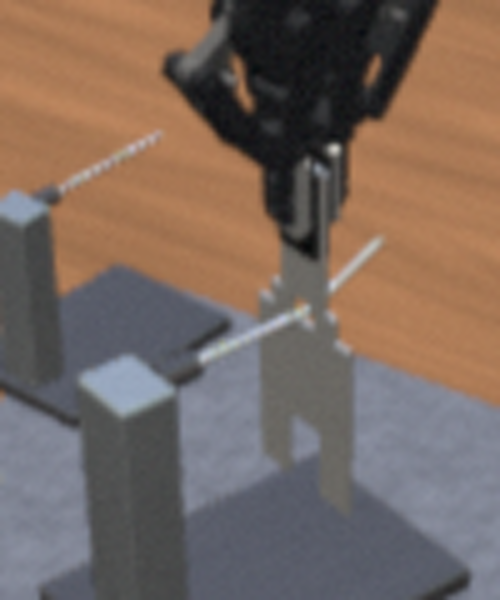

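The gauge has reached the bend with the wire centred in the hole at about (308,312), and forces are at noise level. I go up the tip slope (0.465).

Emit:
{"name": "play_rows", "arguments": {
  "series": [
    {"translation": [0,-0.0035,-0.0003],"spin": 0},
    {"translation": [0,-0.006,-0.0027],"spin": 0},
    {"translation": [0,-0.006,-0.0028],"spin": 0},
    {"translation": [0,0,0],"spin": 0},
    {"translation": [0,0,0],"spin": 0}
  ]
}}

```text
time: 6.55
tool_pos: [0.4941, -0.2093, 0.2038]
tcp_rot: [2.532, 1.858, 0.001]
wrist_force: [-0.0, -0.2, -1.9]
width: 0.098
```

Emit:
{"name": "play_rows", "arguments": {
  "series": [
    {"translation": [0,-0.007,-0.0033],"spin": 0},
    {"translation": [0,-0.007,-0.0032],"spin": 0},
    {"translation": [0,0,0],"spin": 0},
    {"translation": [0,0,0],"spin": 0}
  ]
}}

```text
time: 6.95
tool_pos: [0.4807, -0.2051, 0.2103]
tcp_rot: [2.532, 1.858, 0.001]
wrist_force: [0.2, -0.8, -1.4]
width: 0.101
```

```bash
python3 - <<'E'
from h import *
p=toS(bot.read_state()["tool_pos"]);print(p,"target z",197.9+.465*(-35.3-p[0]));goto(fromS(-75,0,216.4),-17.5)
a=bot.read_camera("scene")[130:250,240:340]
cv2.imwrite("pics/i.png",cv2.resize(a,(500,600),interpolation=2))
E
```

```text
[-61.06808583   0.38968895 210.28849354] target z 209.88215990974322
pos [ 0.4807 -0.2051  0.2103] ty -17.46 zaxis [ 0.001 -0.    -1.   ] tool d mm [ -0.4 -13.9  -6.1] spin units 0.007736121839707266 F [ 0.18 -0.79 -1.45] w 0.101 t 6.95 q6 -0.14618953170895868
```

View pics/i.png

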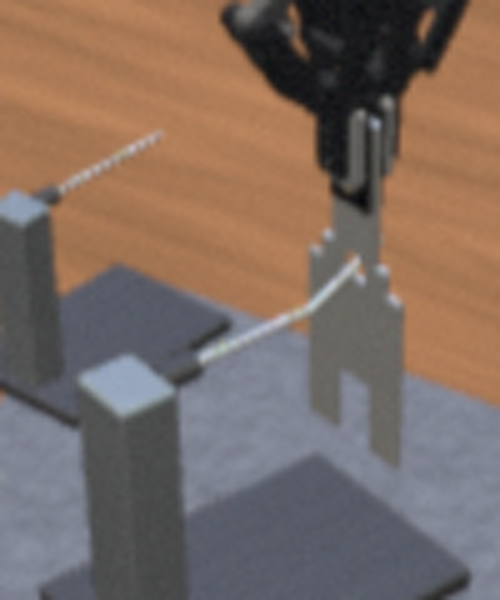

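The wire is still centred in the hole at about (357,262), with no strain. I continue off the tip and then look.

Emit:
{"name": "play_rows", "arguments": {
  "series": [
    {"translation": [0,-0.007,-0.003],"spin": 0},
    {"translation": [0,-0.007,-0.0032],"spin": 0},
    {"translation": [0,-0.007,-0.003],"spin": 0},
    {"translation": [0,0,0],"spin": 0}
  ]
}}

```text
time: 7.4
tool_pos: [0.46, -0.1986, 0.2198]
tcp_rot: [2.532, 1.858, 0.0]
wrist_force: [-0.5, -0.1, -1.7]
width: 0.098
```

Emit:
{"name": "play_rows", "arguments": {
  "series": [
    {"translation": [0,-0.01,-0.003],"spin": 0},
    {"translation": [0,-0.01,-0.003],"spin": 0},
    {"translation": [0,0,0],"spin": 0},
    {"translation": [0,0,0],"spin": 0}
  ]
}}

```text
time: 7.8
tool_pos: [0.4415, -0.1928, 0.2255]
tcp_rot: [2.532, 1.858, 0.001]
wrist_force: [0.4, -0.2, -1.9]
width: 0.102
```

```bash
python3 - <<'E'
from h import *
p=toS(bot.read_state()["tool_pos"]);print(p);goto(fromS(-95,0,216.4),-17.5)
a=bot.read_camera("scene");cv2.imwrite("pics/j0.png",a)
t=cv2.imread("pics/top0.png")
cv2.imwrite("pics/j.png",np.hstack([cv2.resize(a[130:250,250:350],(450,540),interpolation=2),cv2.resize(t[245:340,170:235],(350,540),interpolation=2)]))
E
```

```text
[-102.13898533    0.33812106  225.45425663]
pos [ 0.4415 -0.1928  0.2255] ty -17.46 zaxis [ 0.001 -0.    -1.   ] tool d mm [-0.3  7.1  9.1] spin units 0.007099780124906374 F [ 0.44 -0.19 -1.92] w 0.102 t 7.8 q6 -0.15860191631684192
```

View pics/j.png

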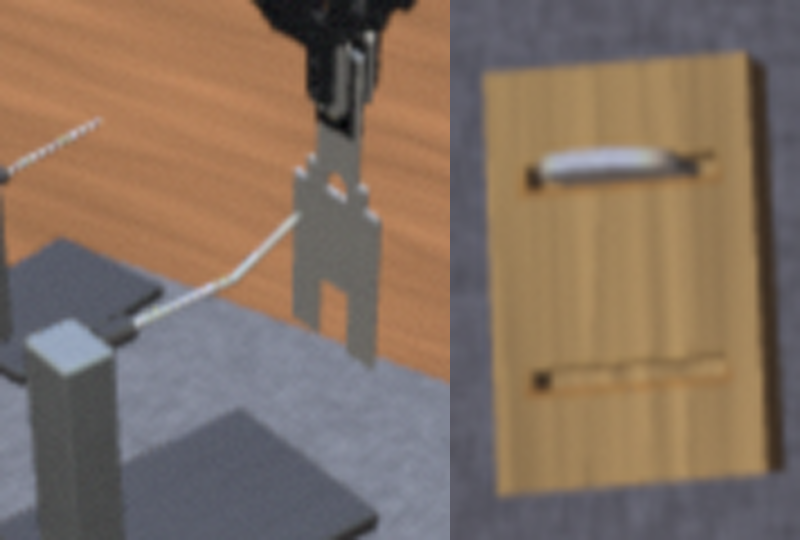

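The gauge is clear of the peg: the wire tip shows outside the plate at about (297,215), and the hole at (337,185) is empty. Rack corners read off the crop on the right; I compute the slot pose next.

```bash
python3 - <<'E'
from h import *
T=lambda x,y:(170+(x-450)*65/350-.4,245+y*95/540-.4)
c=np.array([onz("top",*T(*p),.045) for p in((485,74),(745,53),(769,472),(499,495))])
print(c.round(4).tolist(),np.linalg.norm(np.roll(c,-1,0)-c,axis=1).round(4))
ctr=c.mean(0);d=c[0]-c[3]+c[1]-c[2];e=c[0]-c[1]+c[3]-c[2]
print("ctr",ctr,"yawx",np.degrees(np.arctan2(d[1],d[0])),"yawy",np.degrees(np.arctan2(e[1],e[0]))-90)
s=[onz("top",*T(*p),.045) for p in((530,381),(727,366))];print("slot ends",np.round(s,4).tolist(),np.mean(s,0))
# scene view: rack top outline by colour
im=cv2.imread("pics/scene0.png");u,v=395,255;roi=im[v:v+95,u:u+90];h=cv2.cvtColor(roi,cv2.COLOR_BGR2HSV)
m=((h[...,0]>5)&(h[...,0]<30)&(h[...,1]>60)).astype(np.uint8);m=cv2.morphologyEx(m,cv2.MORPH_OPEN,np.ones((3,3)))
k=max(cv2.findContours(m,0,2)[0],key=cv2.contourArea);ap=cv2.approxPolyDP(cv2.convexHull(k),2.5,True)[:,0]+[u,v]
for p in ap:print(p,onz("scene",*p,.045).round(4))
g=cv2.cvtColor(roi,cv2.COLOR_BGR2GRAY)
# predicted slot mouth in scene / top
y=np.radians(np.degrees(np.arctan2(d[1],d[0])));X=np.array([np.cos(y),np.sin(y),0]);Y=np.array([-X[1],X[0],0])
for yy in(-36,0,36):
  P=ctr-.036*X+Y*yy/1000;print(yy,P.round(4),proj("scene",P).round(1),proj("top",P).round(1))
t=cv2.imread("pics/top0.png");tg=cv2.cvtColor(t,cv2.COLOR_BGR2GRAY)
print(tg[303:320,186:220:4])
E
```

```text
[[0.6104, 0.1955, 0.045], [0.6161, 0.0968, 0.045], [0.4671, 0.0867, 0.045], [0.4611, 0.1869, 0.045]] [0.0989 0.1493 0.1004 0.1496]
ctr [0.53870251 0.14146487 0.045     ] yawx 3.604932137836044 yawy 3.36519062027358
slot ends [[0.5006, 0.1762, 0.045], [0.5045, 0.1026, 0.045]] [0.50254675 0.1393959  0.045     ]
[428 268] [0.4688 0.0884 0.045 ]
[473 283] [0.4609 0.1847 0.045 ]
[450 345] [0.6411 0.1975 0.045 ]
[402 327] [0.6498 0.107  0.045 ]
[404 313] [0.6156 0.0962 0.045 ]
-36 [0.505  0.1033 0.045 ] [428.4 280.6] [220.7 308.7]
0 [0.5028 0.1392 0.045 ] [445.2 286.6] [202.9 310.2]
36 [0.5005 0.1751 0.045 ] [462.5 292.8] [185.  311.7]
[[130 131 141 132 138 140 138 139 128]
 [131 130 140 132 137 141 138 137 128]
 [131 130 141 133 137 142 138 135 127]
 [131 129 139 133 137 141 138 131 124]
 [131 129 139 133 136 134 134 123 113]
 [131 127 134 129 125 121 117 117 127]
 [125 119 121 120 117 128 120 124 138]
 [ 91 119 128 133 125 138 127 130 136]
 [ 61 128 136 143 128 139 128 126 126]
 [ 59 131 135 137 127 132 128 127 124]
 [ 81 126 131 128 128 134 132 133 127]
 [109 124 131 130 133 140 134 135 131]
 [125 127 134 133 136 141 136 132 131]
 [129 129 133 134 138 142 134 132 131]
 [129 129 134 134 138 141 135 131 131]
 [129 128 133 134 138 143 134 132 131]
 [130 128 134 135 138 144 134 134 131]]
```

```bash
python3 - <<'E'
from h import *
S=lambda x,y:(250+x/4.5-.4,130+y/4.5-.4)
n=np.r_[EX,0]
p=fromS(-102,0,0)
for q in((295,318),(319,332),(348,355),(375,367),(380,218),(296,172),(337,184)):print(q,toS(onplane("scene",*S(*q),p,n)).round(1))
goto(np.array([.5027,.1392,.21]),3.5)
E
```

```text
(295, 318) [-102.   -31.8   83. ]
(319, 332) [-102.   -12.    84.6]
(348, 355) [-102.    11.5   82.5]
(375, 367) [-102.    32.7   86.5]
(380, 218) [-102.    31.3  176.9]
(296, 172) [-102.   -32.9  173.6]
(337, 184) [-102.    -1.2  181.2]
pos [ 0.4416 -0.1928  0.2253] ty -17.46 zaxis [ 0.001 -0.    -1.   ] tool d mm [335.  -41.4  15.3] spin units -4.192166078126365 F [ 0.08 -0.28 -2.16] w 0.097 t 7.85 q6 -0.15860419530364778
```

Emit:
{"name": "play_rows", "arguments": {
  "series": [
    {"translation": [0.04,0,-0.01],"spin": -0.9},
    {"translation": [0.045,0,-0.01],"spin": -0.9},
    {"translation": [0.045,0,-0.01],"spin": -0.9},
    {"translation": [0.045,0,0],"spin": -0.9},
    {"translation": [0.04,0,0],"spin": -0.6}
  ]
}}

```text
time: 8.35
tool_pos: [0.4739, 0.0207, 0.2558]
tcp_rot: [2.148, 2.291, 0.002]
wrist_force: [1.3, -0.5, -2.2]
width: 0.093
```

```bash
python3 - <<'E'
from h import *
goto(np.array([.5027,.1392,.21]),3.5)
E
```

```text
pos [0.4739 0.0207 0.2558] ty 3.71 zaxis [ 0.002  0.    -1.   ] tool d mm [116.4  36.4  45.9] spin units 0.042125101990828286 F [ 1.34 -0.54 -2.22] w 0.093 t 8.35 q6 -0.07408732155810267
```

Emit:
{"name": "play_rows", "arguments": {
  "series": [
    {"translation": [0.04,0.012,0],"spin": 0},
    {"translation": [0.04,0.012,0],"spin": 0},
    {"translation": [0.025,0.01,0.01],"spin": 0},
    {"translation": [0,0,0.015],"spin": 0},
    {"translation": [0,0,0],"spin": 0}
  ]
}}

```text
time: 8.85
tool_pos: [0.4987, 0.1256, 0.2271]
tcp_rot: [-2.148, -2.289, 0.008]
wrist_force: [-1.9, -0.3, -2.2]
width: 0.099
```

Emit:
{"name": "play_rows", "arguments": {
  "series": [
    {"translation": [0,0,0],"spin": 0},
    {"translation": [0,0,0],"spin": 0}
  ]
}}

```text
time: 9.05
tool_pos: [0.5006, 0.1246, 0.2305]
tcp_rot: [2.153, 2.287, 0.0]
wrist_force: [0.3, 0.2, -1.5]
width: 0.099
```

```bash
python3 - <<'E'
from h import *
goto(np.array([.5027,.1392,.20]),3.5)
a=bot.read_camera("scene");b=bot.read_camera("top")
cv2.imwrite("pics/k.png",np.hstack([cv2.resize(a[190:350,390:490],(375,600),interpolation=2),cv2.resize(b[245:340,170:235],(410,600),interpolation=2)]))
E
```

```text
pos [0.5006 0.1246 0.2305] ty 3.46 zaxis [ 0. -0. -1.] tool d mm [14.5  3.  30.5] spin units -0.007287186273347857 F [ 0.26  0.25 -1.48] w 0.099 t 9.05 q6 0.13543437805973238
```

View pics/k.png

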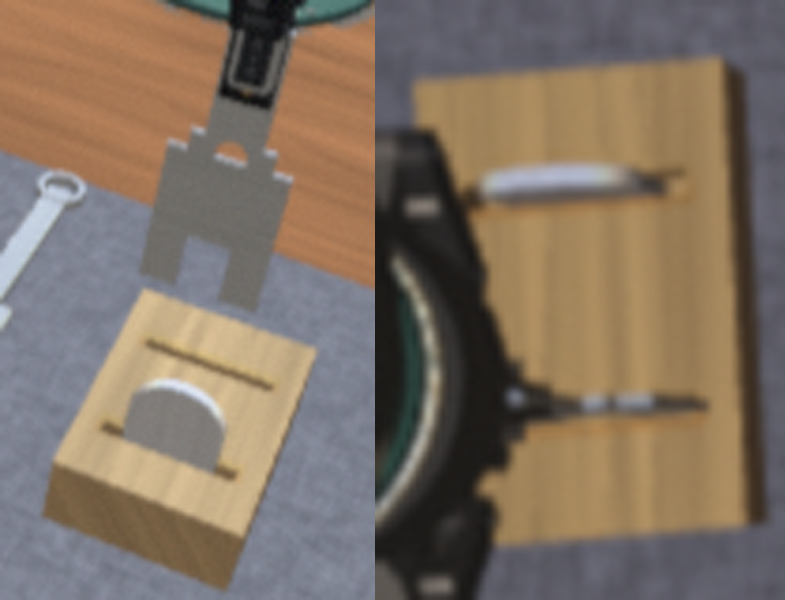

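Left panel: the gauge hangs straight above the rack, prong outer corners at about (142,273) and (255,312), with the empty slot below and behind. I check gauge tilt from the foot corners.

```bash
python3 - <<'E'
from h import *
S=lambda x,y:(390+x/3.75-.4,190+y/3.75-.4);p=np.array([.5006,.1246]);y=np.radians(3.5);X=np.array([np.cos(y),np.sin(y)]);Y=np.array([-X[1],X[0]])
for q,z in(((142,273),.0885),((255,312),.0885),((179,287),.0885),((221,302),.0885),((168,138),.1795),((293,180),.1795),((242,163),.19155)):
    d=onz("scene",*S(*q),z)[:2]-p;print(q,"rackx",(d@X*1e3).round(1),"racky",(d@Y*1e3).round(1))
E
```

```text
(142, 273) rackx -0.9 racky -32.3
(255, 312) rackx -0.8 racky 30.2
(179, 287) rackx 0.1 racky -11.2
(221, 302) rackx 0.5 racky 12.1
(168, 138) rackx -3.3 racky -34.8
(293, 180) rackx -0.9 racky 30.3
(242, 163) rackx 14.4 racky 6.1
```

Emit:
{"name": "play_rows", "arguments": {
  "series": [
    {"translation": [0.0145,0.003,0.015],"spin": 0},
    {"translation": [0,0,0.015],"spin": 0},
    {"translation": [0,0,0],"spin": 0},
    {"translation": [0,0,0],"spin": 0}
  ]
}}

```text
time: 9.55
tool_pos: [0.5016, 0.14, 0.1989]
tcp_rot: [-2.15, -2.288, 0.004]
wrist_force: [-0.3, 0.2, -0.7]
width: 0.099
```

```bash
python3 - <<'E'
from h import *
goto(np.array([.5027,.1392,.19]),3.5)
E
```

```text
pos [0.5016 0.14   0.1989] ty 3.56 zaxis [-0.003 -0.001 -1.   ] tool d mm [-0.9  1.   8.9] spin units 0.012063199832934402 F [-0.32  0.16 -0.73] w 0.099 t 9.55 q6 0.1623893667912779
```

Emit:
{"name": "play_rows", "arguments": {
  "series": [
    {"translation": [-0.0005,0.001,0.003],"spin": 0},
    {"translation": [0,0,0.003],"spin": 0},
    {"translation": [0,0,0.003],"spin": 0},
    {"translation": [0,0,0.003],"spin": 0},
    {"translation": [0,0,0],"spin": 0}
  ]
}}

```text
time: 10.05
tool_pos: [0.5032, 0.1397, 0.1876]
tcp_rot: [-2.151, -2.289, 0.001]
wrist_force: [-0.4, 0.6, -3.3]
width: 0.097
```

Emit:
{"name": "play_rows", "arguments": {
  "series": [
    {"translation": [0,0,0.003],"spin": 0},
    {"translation": [0,0,0.003],"spin": 0},
    {"translation": [0,0,0],"spin": 0}
  ]
}}

```text
time: 10.35
tool_pos: [0.5032, 0.1397, 0.1816]
tcp_rot: [-2.151, -2.289, 0.001]
wrist_force: [-0.0, -0.2, -1.9]
width: 0.096
```

```bash
python3 - <<'E'
from h import *
goto(np.array([.5027,.1392,.157]),3.5)
E
```

```text
pos [0.5032 0.1397 0.1816] ty 3.54 zaxis [-0.001 -0.    -1.   ] tool d mm [-0.4 -0.5 24.6] spin units 0.008742193001165788 F [-0.01 -0.23 -1.87] w 0.096 t 10.35 q6 0.16121893438101334
```

Emit:
{"name": "play_rows", "arguments": {
  "series": [
    {"translation": [0,0,0.004],"spin": 0},
    {"translation": [0,0,0.004],"spin": 0},
    {"translation": [0,0,0],"spin": 0},
    {"translation": [0,0,0],"spin": 0}
  ]
}}

```text
time: 10.75
tool_pos: [0.5034, 0.1397, 0.1739]
tcp_rot: [-2.151, -2.289, 0.001]
wrist_force: [0.6, 0.0, -0.8]
width: 0.092
```

Emit:
{"name": "play_rows", "arguments": {
  "series": [
    {"translation": [0,0,0.004],"spin": 0},
    {"translation": [0,0,0.004],"spin": 0},
    {"translation": [0,0,0.003],"spin": 0},
    {"translation": [0,0,0],"spin": 0},
    {"translation": [0,0,0],"spin": 0}
  ]
}}

```text
time: 11.25
tool_pos: [0.5035, 0.1397, 0.163]
tcp_rot: [-2.152, -2.289, 0.001]
wrist_force: [-0.4, 0.2, -1.8]
width: 0.094
```

Emit:
{"name": "play_rows", "arguments": {
  "series": [
    {"translation": [0,0,0.002],"spin": 0},
    {"translation": [0,0,0],"spin": 0},
    {"translation": [0,0,0],"spin": 0}
  ]
}}

```text
time: 11.55
tool_pos: [0.5036, 0.1398, 0.1612]
tcp_rot: [-2.152, -2.289, 0.0]
wrist_force: [-0.6, -0.3, -2.2]
width: 0.1
```

Emit:
{"name": "play_rows", "arguments": {
  "series": [
    {"translation": [0,0,0.001],"spin": 0},
    {"translation": [0,0,0],"spin": 0},
    {"translation": [0,0,0],"spin": 0}
  ]
}}

```text
time: 11.85
tool_pos: [0.5036, 0.1398, 0.1602]
tcp_rot: [-2.152, -2.289, -0.0]
wrist_force: [-0.3, 0.2, -2.5]
width: 0.098
```

Emit:
{"name": "play_rows", "arguments": {
  "series": [
    {"translation": [0,0,0.001],"spin": 0},
    {"translation": [0,0,0],"spin": 0},
    {"translation": [0,0,0.001],"spin": 0},
    {"translation": [0,0,0],"spin": 0},
    {"translation": [0,0,0],"spin": 0}
  ]
}}

```text
time: 12.35
tool_pos: [0.5036, 0.1398, 0.1581]
tcp_rot: [-2.152, -2.289, 0.0]
wrist_force: [-0.5, 0.2, -2.5]
width: 0.097
```

Emit:
{"name": "play_rows", "arguments": {
  "series": [
    {"translation": [0,0,0.001],"spin": 0},
    {"translation": [0,0,0],"spin": 0},
    {"translation": [0,0,0],"spin": 0}
  ]
}}

```text
time: 12.65
tool_pos: [0.5039, 0.1398, 0.1575]
tcp_rot: [2.151, 2.289, 0.001]
wrist_force: [0.1, -0.4, -0.1]
width: 0.101
```

Emit:
{"name": "play_rows", "arguments": {
  "series": [
    {"translation": [0,0,0.001],"spin": 0},
    {"translation": [0,0,0],"spin": 0},
    {"translation": [0,0,0],"spin": 0}
  ]
}}

```text
time: 12.95
tool_pos: [0.5042, 0.14, 0.1574]
tcp_rot: [2.151, 2.289, 0.002]
wrist_force: [-0.9, -0.8, 6.1]
width: 0.092
```

Emit:
{"name": "play_rows", "arguments": {
  "series": [
    {"translation": [0,0,-0.0005],"spin": 0},
    {"translation": [0,0,0],"spin": 0},
    {"translation": [0,0,0],"spin": 0},
    {"translation": [0,0,0],"spin": 0},
    {"translation": [0,0,0],"spin": 0}
  ],
  "jaw": 0.2
}}

```text
time: 13.45
tool_pos: [0.5035, 0.1397, 0.1565]
tcp_rot: [-2.152, -2.289, 0.0]
wrist_force: [0.4, 0.3, 0.4]
width: 0.598
```

Emit:
{"name": "play_rows", "arguments": {
  "series": [
    {"translation": [0,0,-0.02],"spin": 0},
    {"translation": [0,0,-0.03],"spin": 0},
    {"translation": [0,0,-0.04],"spin": 0},
    {"translation": [0,0,-0.04],"spin": 0},
    {"translation": [0,0,0],"spin": 0}
  ]
}}

```text
time: 13.95
tool_pos: [0.5072, 0.1406, 0.294]
tcp_rot: [2.147, 2.284, 0.016]
wrist_force: [1.7, 0.3, 0.3]
width: 0.594
```

Emit:
{"name": "play_rows", "arguments": {
  "series": [
    {"translation": [-0.045,0,0],"spin": 0},
    {"translation": [-0.045,0,0],"spin": 0},
    {"translation": [-0.045,0,0],"spin": 0},
    {"translation": [0,0,0],"spin": 0},
    {"translation": [0,0,0],"spin": 0}
  ]
}}

```text
time: 14.45
tool_pos: [0.5117, 0.0042, 0.286]
tcp_rot: [-2.154, -2.285, 0.0]
wrist_force: [-1.0, 0.9, -0.1]
width: 0.603
```

```bash
python3 - <<'E'
from h import *
goto(np.array([.5027,.1392,.157]),3.5)
a=bot.read_camera("scene");b=bot.read_camera("top")
cv2.imwrite("pics/l.png",np.hstack([cv2.resize(a[150:350,240:500],(520,400),interpolation=2),cv2.resize(b[245:340,170:235],(274,400),interpolation=2)]))
E
```

```text
pos [0.5117 0.0042 0.286 ] ty 3.38 zaxis [-0.001  0.001 -1.   ] tool d mm [135.2  -0.9 129.1] spin units -0.023933942222936367 F [-1.03  0.93 -0.1 ] w 0.603 t 14.45 q6 -0.09998094901484732
```

View pics/l.png

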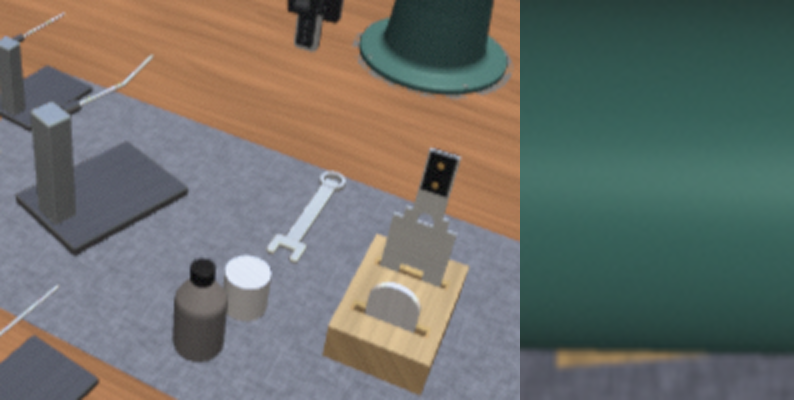

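The gauge stands upright in the slot, handle top at about (441,153). The stand is empty and the bystanders are unmoved. A quick height check, then hand-in.

```bash
python3 - <<'E'
from h import *
print("top seen",(240+444/2,150+154/2),"expected",proj("scene",[.503,.139,.188]).round(1),"shoulder corner exp",[proj("scene",[.503-y*.061,.139+y,.106]).round(1).tolist() for y in(-.032,.032)],"seen",(240+391/2,150+222/2),(240+455/2,150+237/2))
print(bot.finish_job())
E
```

```text
top seen (462.0, 227.0) expected [459.6 232.6] shoulder corner exp [[435.2, 259.6], [467.0, 270.4]] seen (435.5, 261.0) (467.5, 268.5)
the job is handed in; nothing more can be done
None
```

I took the gauge off the peg, stood it prongs-down in the empty slot and let go. The job is handed in after about 14.5 s of robot time. One final position check disagreed by a few pixels (last point below).

- **Drawing off the peg:** I gripped the handle and lifted about 4 mm, until only the gauge's weight (about 1.7 N) showed at the wrist. I then followed the run (about 2° up) and the tip (about 25° up).
    - **While drawing out:** wrist forces read at each stop stayed at the weight plus about 1 N of noise, and the wire was centred in the hole in each picture.
    - **While gripping:** the fingers briefly pushed the gauge down with 3.3 N. With its weight, I estimate about 5 N on the wire, which is under the 6 N limit but the closest it came.
- **Seating:** The gauge slid into the slot with no side load. It met the floor at tool height 157.4 mm against 157 mm expected, with a 6 N push, and I opened the gripper there.
- **Last picture:** The gauge stands in the slot with the gripper clear, the stand is empty, and the bystanders in view (blank, oil bottle, hub, spanner) look undisturbed. The yellow look-alike was outside that picture, and the top view was blocked by the arm.
- **Last position check:** The shoulder corners matched the fully-home position to within about 2 px. The handle top appeared about 6 px higher than predicted. I take this as a slight lean within the slot's clearance or my reading of the far corner, and did not settle which.

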